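# Free-run check of the rotary inspection table

## Task

Check that the hand-spun rotary table runs freely: flick it round with a fingertip, briskly enough for a turn in about two to six seconds, and let it spin untouched for at least three seconds. Then brake it with a fingertip on it so that it stops with its red mark at the yellow pointer, and take the finger away. Do not grip anything; leave the brass ring standing in the middle of the table and everything else on the bench where it is.

Things in the scene. Friction and masses are not known exactly. Their poses are not given: they have to be found in the camera images.
- spin_base: Fixed grey cast base of the rotary table, bolted to the bench: round foot of radius 115 mm, 16 mm high, then a body of radius 92 mm or less up to 56 mm. Origin: on the vertical rotation axis, at bench level. Its x axis points from the rotation axis to the pointer.
- spin_table: The turning part (about 4 kg, turns endlessly both ways about the vertical on a precision bearing). Origin: on the rotation axis at bench level; x axis towards the red mark. It keeps turning for half a minute or more after a flick, losing about a twentieth of its speed each second, so it must be stopped by touch; once stopped it stays where it is.
- table_top (a point): Centre of the turning plate's flat upper face, 98 mm above the bench. Steel plate of radius 90 mm, 16 mm thick, over a dark skirt of radius 82 mm. The brass ring stands in the middle; from 30 to 90 mm from the axis the face is smooth and free for a fingertip. Pressed there with a few newtons, a fingertip stops the table within about a tenth of a second.
- knob (a point): Middle of one of the four radial black knurled adjusting knobs under the plate's edge, 115 mm from the axis, 70 mm above the bench, 45 degrees from the red mark (anticlockwise from above); the others follow every 90 degrees. Heads 22 mm in diameter, from 98 to 132 mm from the axis; they turn with the table and can be pushed sideways to spin it.
- pointer_post (a point): Top of the fixed pointer's upright post, 10 x 22 mm, 150 mm from the rotation axis, 107 mm above the bench. From it the yellow blade, 14 mm wide and narrowing to 4 mm, reaches in to the rim at 102 to 109 mm height; the knobs pass underneath it.
- red_mark (a point): Middle of the red mark at the edge of the turning plate: 90 mm from the rotation axis, 98 mm above the bench. The mark is a red band 20 mm wide along the rim, 26 mm long radially.
- pointer_tip (a point): Tip of the fixed yellow pointer: 94 mm from the rotation axis (4 mm outside the rim), 104 mm above the bench.
- bearing_ring: Loose brass ring, outer diameter 52 mm, 22 mm high, standing centred on the turning plate; origin under its centre.
- setting_ring: Bystander: loose steel setting ring, 60 mm diameter, 18 mm high, lying near the rotary table. Origin under its centre.
- angle_block: Bystander: loose small steel block, 35 x 20 x 30 mm, standing near the rotary table. Origin under its centre.
- carton: Bystander: loose orange carton 85 x 85 x 34 mm. Origin under its centre.
- small_ring: Bystander: loose dark ring 28 mm diameter, 16 mm high, on top of the carton. Origin under its centre.
- vee_block: Bystander: loose dark steel vee block 60 x 45 x 32 mm. Origin under its centre.
- indicator_stand: Bystander: dial indicator on a magnetic stand, 50 x 60 mm foot, 215 mm high, an arm to its own +y reaching 111 mm. Origin under the foot.
- gauge_case: Bystander: open wooden case with gauge blocks, 100 x 170 mm, up to 34 mm high. Origin under its centre.
- cleaner: Bystander: white cleaner bottle, 56 mm diameter, 150 mm high. Origin under its centre.

How it is judged:
By the outcome, as a careful person would: the job done as asked, in the order asked, and still so for the second after the job is handed in, with the robot touching nothing.
It also fails if it takes over 42 s, if anything falls off the work surface, if the arm or the gripper's body presses on something with over 40 N, if the wrist force passes 120 N, or if a joint passes its speed limit or range.

## Robot

A 6-joint arm with a two-finger parallel gripper is mounted at the origin on the work surface. World frame = base frame: x ahead of the robot, y to its left, z up, the work surface at z = 0. Lengths are in m, angles in degrees, forces in N, time in s.
With the tool pointing down it reaches from about 0.375 to 0.9 m from the base axis. Payload 3.1 kg.
Tool frame: the origin (TCP) lies between the finger pads; the fingertips stand 22 mm ahead of it and the grasp point (between the pads) lies 3 mm ahead of it (bot.tip_extent is the distance from the TCP to the fingertips, in m); y points along the fingers, z is the direction in which the jaws open and shut, and the axes are right-handed (so a half turn about y gives the same grasp; the last joint's range is limited). The gripper opens to 87 mm and grips with 3 to 60 N. Pads are 19 mm wide; open, the fingers measure 117 mm over their backs; the gripper's body (75 mm by 190 mm) begins 51 mm behind the grasp point.
Start: joints at [66.606, 30.224, 82.088, -0, 67.689, -10.227], TCP at [0.142, 0.609, 0.245] pointing down, gripper open.
Joint ranges: [-176.69, 176.69], [-43.24, 126.21], [12.49, 139.97], [-82, 262], [0, 151.66], [-163.58, 163.58]. Speed limits (degrees/s): [159.86, 159.86, 180, 180, 180, 180].

## Interface

Orientations are given as a 3x3 rotation matrix whose columns are the frame's x, y, z axes.
In Python, from rig import bot, eyes, models gives the robot as it stands. The module is installed in compiled form; this text tells all that it offers.
- The arm moves only by the tool arm_command, never from a script. Its arguments are lists of equal length, an entry for each row: "translation": the shift along the tool's x, y, z each as a share of 0.08 m, from -1 to 1, a list of three; "rotation": the turn, a rotation vector about the tool's x, y, z each as a share of 60 degrees, from -1 to 1, a list of three; "grip": the closure, from -1 (fully open) to 1 (shut), so that 0 is half open. In form: {"translation": [[x, y, z], ...], "rotation": [[rx, ry, rz], ...], "grip": [grip, ...]}. A call has 1 to 5 rows; each row is the pose to reach, as a shift and turn from the pose commanded when the call began, along the tool's axes at that moment; what a row does not reach only later rows make up. A row lasts 1/10 s, in which the tool goes at most 50 mm and 8.59 degrees, less where a joint would pass 70% of its speed; a pose out of reach is approached as far as the arm can. A call with a number of a shift or a turn outside -1 to 1 is refused whole. A call with a gripper value outside its range is refused whole. The fingers move at their own pace and stop on an object; the grip force is fixed at half the most. Time passes only in rows, so rows that repeat a pose let the fingers close. It gives the time, the measured TCP pose, the force and the opening at its end, in the units of the state.
- bot.read_state(): the state, without advancing time (a new reading comes with each control period).
- eyes.capture(name): name is "scene" or "side" or "wrist"; returns a dict with "image" (384x512x3 uint8, blue, green, red), "mtx" (3x3 intrinsics, pixels), "dist_coeffs" ([k1, k2, p1, p2, k3] as OpenCV has them; the pictures are not rectified), "rvec" (rotation vector, rad) and "tvec" (3), from world to camera coordinates, as OpenCV has them; the wrist camera has in their place "hand_eye" (4x4, takes a point from camera to tool coordinates, whose origin is the TCP and whose axes are the tool frame's). Camera axes: x right, y down, z forward; pixel columns grow to the right and rows downward; lengths in m; the calibration is good to about 2 mm. A picture is of the moment at which its call begins: read the wrist's pose just before it. There is no depth.
- bot.hand_in(): hands the job in, once; it reports no verdict.
Trained networks look in the newest picture that a camera, given by its name, has taken for a name from the list of things; names that differ only in an ending like _2 or _b are one class to them, and where a whole thing is asked for, a point or a joint stands for the part that bears it (a point fixed in the world has none). Each returns a list of dicts, best first, with "conf" (0 to 1); they miss things now and then, are a little off and sometimes report something else, mostly with a low value. They report only what shows in the picture. A call takes as long as a camera call.
- models.recognise(camera, thing): "extent" ([left, top, right, bottom] as shares, 0 to 1, of the picture: columns of its width, rows of its height, round what is visible of it).
- models.spot_point(camera, thing): "point" ([column, row] as shares, 0 to 1, of the picture: columns of its width, rows of its height: a listed point, or the origin of a listed thing).
The state is a dict: "time_s": time; "joint_positions": joint angles; "qvel": joint speeds; "tau": joint torques, N m; "position": TCP position; "tcp_rot": TCP orientation; "force": force on the tool from outside, world axes, zero at the start; "moment": the same for the moment, N m; "opening": opening from 0.0 (shut) to 1.0 (fully open).
Only numpy, scipy, OpenCV 4.12 (cv2) and the standard library are available. Lean on these libraries where they do the work, as an engineer would, in place of code of your own. Each camera call takes 0.05 s, during which the arm holds its last target. There are 200 camera calls.

## Working session

There is one attempt and no reset: what is moved stays moved. The work goes in short steps, Python scripts to look and compute and a tool call to move; the robot and the scene stay as the last step left them, time stands still between calls to the robot, and variables do not carry over. Pictures are saved under pics/ and viewed, about 8 in all and at most 12, crops included, and the job is handed in when it is done.

Besides the shell and the picture viewer there is one more tool, called after ">>>" by a JSON object that holds its "api" and its "payload". arm_command: Moves the arm, as the interface text tells. Shift numbers are shares of 0.08 m and turn numbers shares of 60 degrees, none past 1 either way. Its arguments: {"type":"object","properties":{"translation":{"type":"array"},"rotation":{"type":"array"},"grip":{"type":"array"}},"required":["translation","rotation","grip"]}

```bash
mkdir -p pics; cat > h.py <<'E'
import numpy as np, cv2
from rig import bot, eyes, models
def px(c,s): return np.array(c)*[512,384]
def cam(name):
    s=bot.read_state(); c=eyes.capture(name)
    if 'hand_eye' in c:
        T=np.eye(4);T[:3,:3]=s['tcp_rot'];T[:3,3]=s['position'];T=T@np.array(c['hand_eye'])
        c['R']=T[:3,:3].T; c['o']=T[:3,3]
    else:
        c['R']=cv2.Rodrigues(np.array(c['rvec'],float))[0]; c['o']=-c['R'].T@np.array(c['tvec'],float).ravel()
    return c
def ray(c,p,z):
    u=cv2.undistortPoints(np.array([[p]],float),np.array(c['mtx']),np.array(c['dist_coeffs']))[0,0]
    d=c['R'].T@np.array([*u,1]); return c['o']+d*(z-c['o'][2])/d[2]
def proj(c,P):
    r=cv2.Rodrigues(c['R'])[0]; return cv2.projectPoints(np.array(P,float).reshape(-1,1,3),r,-c['R']@c['o'],np.array(c['mtx']),np.array(c['dist_coeffs']))[0][:,0]
Z=dict(table_top=.098,knob=.07,pointer_post=.107,red_mark=.098,pointer_tip=.104,spin_base=0,bearing_ring=.098,setting_ring=0,angle_block=0,carton=0,small_ring=.034,vee_block=0,indicator_stand=0,gauge_case=0,cleaner=0)
def spot(c,name,t):
    return [(round(d['conf'],2),px(d['point'],0).round(0).tolist(),ray(c,px(d['point'],0),Z[t])[:2].round(4).tolist()) for d in models.spot_point(name,t)]
E
python3 - <<'E'
from h import *
s=bot.read_state(); print(s['time_s'],s['position'],np.round(s['tcp_rot'],3).tolist(),s['force'],bot.tip_extent)
ims=[]
for n in ['scene','side']:
    c=cam(n); ims.append(c['image']); print(n,c['o'].round(3))
    for t in Z: 
        if n=='scene' or t in('table_top','pointer_post','red_mark','pointer_tip','knob','indicator_stand'): print(t,spot(c,n,t)[:4])
    cv2.imwrite(f'pics/{n}0.png',cv2.resize(c['image'],(800,600),interpolation=cv2.INTER_CUBIC))
print(bot.read_state()['time_s'])
E
```

```text
0.0 [0.14203529 0.60795125 0.24360357] [[0.974, -0.001, 0.228], [-0.228, -0.002, 0.974], [-0.0, -1.0, -0.002]] [-0.01029847 -0.10008738 -0.1694402 ] 0.022
scene [ 1.196 -0.018  0.972]
table_top [(0.81, [265.0, 197.0], [0.5444, 0.0905]), (0.58, [155.0, 181.0], [0.4387, -0.2353]), (0.46, [360.0, 244.0], [0.7354, 0.3183])]
knob [(0.82, [247.0, 231.0], [0.6392, 0.0238]), (0.17, [239.0, 181.0], [0.4498, 0.0213])]
pointer_post [(0.57, [302.0, 224.0], [0.6596, 0.177])]
red_mark [(0.63, [234.0, 210.0], [0.5799, -0.0067]), (0.52, [264.0, 198.0], [0.5484, 0.0859])]
pointer_tip [(0.82, [291.0, 217.0], [0.6295, 0.1502])]
spin_base []
bearing_ring [(0.64, [268.0, 198.0], [0.5505, 0.0966])]
setting_ring [(0.73, [265.0, 217.0], [0.5508, 0.0903]), (0.6, [236.0, 183.0], [0.402, 0.0113])]
angle_block [(0.43, [210.0, 198.0], [0.4527, -0.0786]), (0.41, [264.0, 198.0], [0.4748, 0.0978])]
carton [(0.81, [345.0, 180.0], [0.4374, 0.3797])]
small_ring [(0.63, [348.0, 175.0], [0.4453, 0.3813]), (0.59, [362.0, 243.0], [0.7012, 0.3505])]
vee_block [(0.77, [155.0, 180.0], [0.349, -0.2617]), (0.55, [231.0, 182.0], [0.3917, -0.0057]), (0.37, [345.0, 174.0], [0.4111, 0.3882])]
indicator_stand [(0.55, [102.0, 260.0], [0.6365, -0.4001]), (0.47, [267.0, 217.0], [0.5533, 0.0944]), (0.34, [394.0, 209.0], [0.5734, 0.5033])]
gauge_case [(0.86, [362.0, 242.0], [0.6777, 0.3656])]
cleaner [(0.73, [394.0, 209.0], [0.5735, 0.5006])]
side [ 0.122 -0.613  0.929]
table_top [(0.8, [253.0, 187.0], [0.5396, 0.0809])]
knob []
pointer_post [(0.46, [253.0, 185.0], [0.5381, 0.0815])]
red_mark [(0.75, [374.0, 308.0], [0.5675, -0.4293]), (0.62, [276.0, 199.0], [0.5692, -0.0037]), (0.19, [189.0, 168.0], [0.4055, 0.2775])]
pointer_tip []
indicator_stand [(0.8, [372.0, 305.0], [0.622, -0.3959]), (0.44, [262.0, 318.0], [0.3479, -0.266])]
1.15
```

View pics/scene0.png

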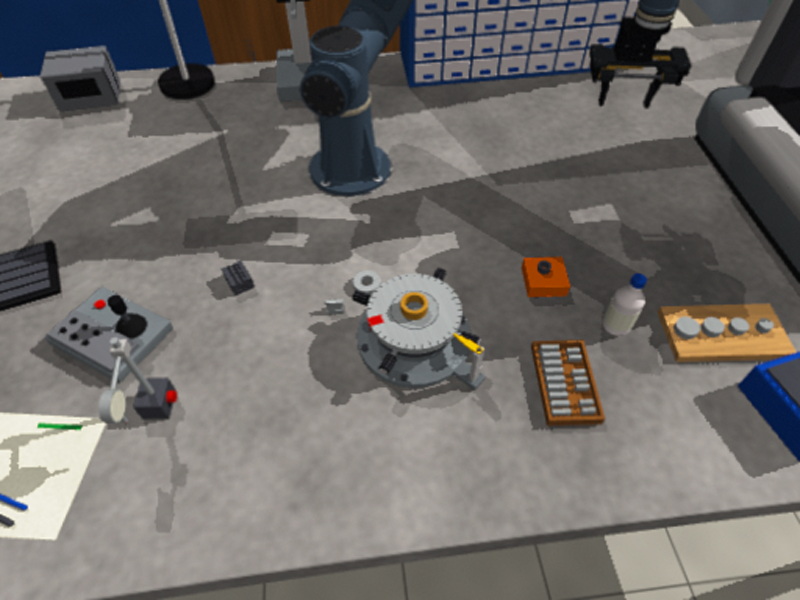

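View pics/side0.png

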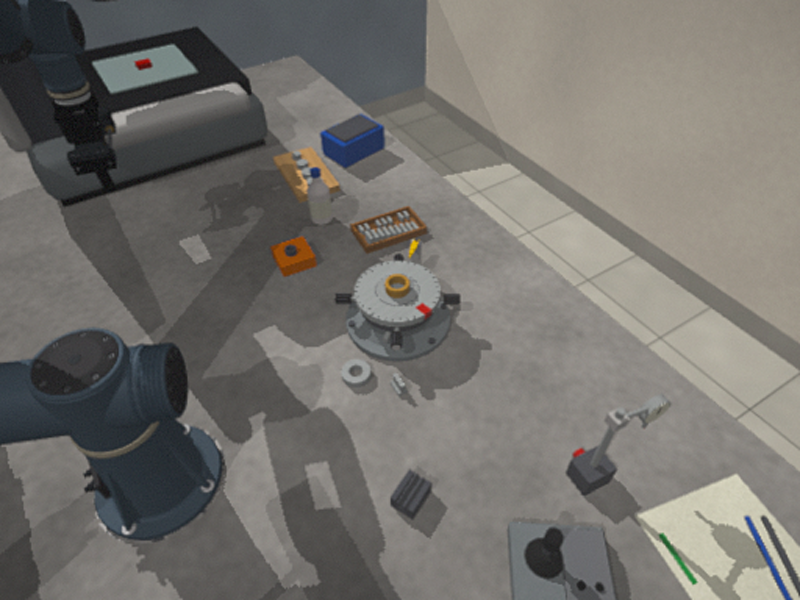

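The scene picture (800x600) shows the table centre at about (413,305), the red mark at (376,321) and the pointer tip at (458,337). That puts the axis near (0.545, 0.088), the mark near -72° and the pointer near 38°. The side picture agrees, with the centre at (397,290) and the mark at (425,310). The area to the robot side of the table is clear, so I'll move there with the fingers shut.

>>> {"api": "arm_command", "payload": {"translation": [[0.49, 0, -0.44], [0.98, 0, -0.88], [0.98, 0, -0.88]], "rotation": [[0, 0, 0], [0, 0, 0], [0, 0, 0]], "grip": [1, 1, 1]}}

```text
time_s: 1.45
position: [0.2043, 0.518, 0.2442]
tcp_rot: [[0.973, -0.0, 0.231], [-0.231, -0.004, 0.973], [0.001, -1.0, -0.004]]
force: [0.2, 0.5, 0.1]
opening: 0.807
```

>>> {"api": "arm_command", "payload": {"translation": [[0.49, 0, -0.44], [0.98, 0, -0.88]], "rotation": [[0, 0, 0], [0, 0, 0]], "grip": [1, 1]}}

```text
time_s: 1.65
position: [0.2603, 0.4401, 0.2448]
tcp_rot: [[0.974, 0.001, 0.225], [-0.225, 0.001, 0.974], [0.001, -1.0, 0.002]]
force: [1.8, 0.6, 0.3]
opening: 0.632
```

>>> {"api": "arm_command", "payload": {"translation": [[0.49, 0, -0.44], [0.98, 0, -0.88]], "rotation": [[0, 0, 0], [0, 0, 0]], "grip": [1, 1]}}

```text
time_s: 1.85
position: [0.318, 0.3573, 0.2449]
tcp_rot: [[0.974, 0.001, 0.227], [-0.227, 0.001, 0.974], [0.001, -1.0, 0.001]]
force: [0.9, -0.6, -0.3]
opening: 0.447
```

>>> {"api": "arm_command", "payload": {"translation": [[0.49, 0, -0.44], [0.98, 0, -0.88]], "rotation": [[0, 0, 0], [0, 0, 0]], "grip": [1, 1]}}

```text
time_s: 2.05
position: [0.3755, 0.275, 0.245]
tcp_rot: [[0.974, 0.001, 0.228], [-0.228, 0.001, 0.974], [0.001, -1.0, 0.001]]
force: [1.0, 0.7, -0.5]
opening: 0.263
```

>>> {"api": "arm_command", "payload": {"translation": [[0.49, 0, -0.44], [0.98, 0, -0.88], [0.98, 0, -0.88]], "rotation": [[0, 0, 0], [0, 0, 0], [0, 0, 0]], "grip": [1, 1, 1]}}

```text
time_s: 2.35
position: [0.4392, 0.1862, 0.2452]
tcp_rot: [[0.972, 0.005, 0.234], [-0.234, -0.001, 0.972], [0.005, -1.0, 0.001]]
force: [-0.0, 0.7, 0.3]
opening: 0.031
```

```bash
python3 - <<'E'
from h import *
s=bot.read_state(); print(s['time_s'],s['position'],np.round(s['tcp_rot'],3).tolist(),s['force'],s['opening'])
c=cam('wrist'); print(c['o'],c['R'].round(2).tolist())
for t in ['table_top','knob','red_mark','pointer_tip','pointer_post','bearing_ring']: print(t,spot(c,'wrist',t)[:4])
cv2.imwrite('pics/wrist1.png',c['image'])
E
```

```text
2.35 [0.43916736 0.18620322 0.2451585 ] [[0.972, 0.005, 0.234], [-0.234, -0.001, 0.972], [0.005, -1.0, 0.001]] [-0.02318151  0.72977318  0.28521462] 0.031463049032908655
[0.36155455 0.20601971 0.38538653] [[0.23, 0.97, 0.0], [0.93, -0.22, 0.29], [0.29, -0.07, -0.96]]
table_top []
knob [(0.67, [400.0, 292.0], [0.629, 0.3331]), (0.3, [412.0, 128.0], [0.4256, 0.3642])]
red_mark [(0.85, [126.0, 318.0], [0.5647, -0.0017])]
pointer_tip [(0.73, [117.0, 162.0], [0.3839, 0.0619])]
pointer_post []
bearing_ring [(0.37, [86.0, 213.0], [0.4282, 0.006])]
```

View pics/wrist1.png

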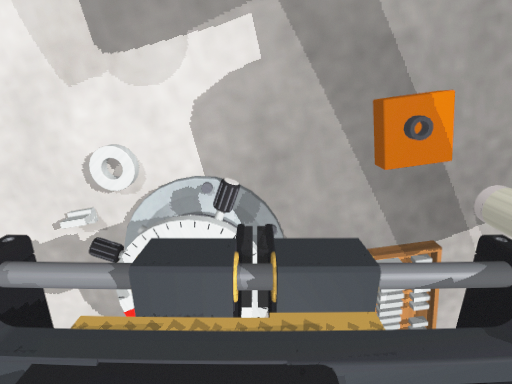

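The wrist picture shows the near knob at (227,195), the right-hand knob at (105,249), the red mark just showing at (128,313) and the setting ring at (113,168). The gripper hides the rest. I'll fit the axis and angles using all three cameras.

```bash
cat >> h.py <<'E'
def redmark(c,ax,tip=None):
    """red pixels projected on plate plane, near rim -> angle deg"""
    b,g,r=[c['image'][...,i].astype(int) for i in range(3)]
    v,u=np.where((r>110)&(g<70)&(b<70))
    if len(u)==0: return None,0
    P=np.array([ray(c,(x,y),.098)[:2] for x,y in zip(u,v)])-ax
    d=np.hypot(*P.T); k=(d>.055)&(d<.105); P=P[k]
    if len(P)<4: return None,len(P)
    m=P.mean(0); return np.degrees(np.arctan2(m[1],m[0])),len(P),m+ax
E
python3 - <<'E'
from h import *
from scipy.optimize import least_squares
w=cam('wrist'); S=cam('scene'); D=cam('side')
print('knobs',ray(w,(227,195),.07),ray(w,(105,249),.07),'ring',ray(w,(113,168),.018),'blk',ray(w,(75,217),.015))
ax=np.array([.545,.088])
for n,c in (('scene',S),('side',D)):
    print(n,redmark(c,ax))
    for t in ['table_top','bearing_ring','pointer_tip','pointer_post','knob']: print(t,spot(c,n,t)[:2])
    hsv=cv2.cvtColor(c['image'],cv2.COLOR_BGR2HSV)
    for nm,lo,hi,z in(('yellow',(22,160,150),(34,255,255),.1055),):
        v,u=np.where(cv2.inRange(hsv,lo,hi)>0); P=np.array([ray(c,p,z)[:2] for p in zip(u,v)])
        k=np.hypot(*(P-ax).T)<.17;P=P[k]
        if len(P): print(nm,len(P),P.mean(0),np.degrees(np.arctan2(*(P.mean(0)-ax)[::-1])),np.hypot(*(P-ax).T).min())
    im=c['image'];p=proj(c,[[*ax,.098]])[0];x,y=p.astype(int)
    cr=im[y-50:y+60,x-65:x+65].copy()
    th=np.linspace(0,2*np.pi,60); q=proj(c,np.c_[ax[0]+.09*np.cos(th),ax[1]+.09*np.sin(th),0*th+.098])-[x-65,y-50]
    big=cv2.resize(cr,None,fx=5,fy=5)
    for a in q: cv2.circle(big,tuple(int(i) for i in a*5+2.5),2,(255,0,255),-1)
    cv2.imwrite(f'pics/{n}crop.png',big)
a=cv2.imread('pics/scenecrop.png');b=cv2.imread('pics/sidecrop.png')
cv2.imwrite('pics/both.png',cv2.resize(np.vstack([a,b]),(355,600)) if 0 else cv2.resize(np.hstack([a,b]),(800,338)))
E
```

```text
knobs [0.44509891 0.15799353 0.07      ] [ 0.47805304 -0.00303647  0.07      ] ring [0.39141574 0.01514287 0.018     ] blk [ 0.4441981  -0.06321189  0.015     ]
scene (np.float64(-76.55791747735366), 46, array([0.56335131, 0.01121947]))
table_top [(0.96, [264.0, 198.0], [0.5499, 0.0869])]
bearing_ring [(0.74, [302.0, 222.0], [0.6456, 0.1787]), (0.55, [264.0, 197.0], [0.5445, 0.0849])]
pointer_tip [(0.64, [345.0, 181.0], [0.5227, 0.3375]), (0.55, [291.0, 214.0], [0.6199, 0.1526])]
pointer_post [(0.85, [305.0, 223.0], [0.6573, 0.1843])]
knob [(0.58, [249.0, 232.0], [0.6415, 0.0284])]
yellow 72 [0.64207475 0.17289082] 41.16934338984654 0.09708632506368516
side (np.float64(-77.84368763616348), 33, array([0.56173198, 0.01032482]))
table_top [(0.9, [252.0, 184.0], [0.5413, 0.0933])]
bearing_ring [(0.71, [253.0, 185.0], [0.5438, 0.0894])]
pointer_tip [(0.68, [259.0, 164.0], [0.6109, 0.1561])]
pointer_post [(0.56, [266.0, 156.0], [0.6521, 0.174])]
knob [(0.56, [287.0, 188.0], [0.6434, 0.0375])]
yellow 32 [0.64116161 0.1721138 ] 41.17660878303736 0.09702288156045027
```

View pics/both.png

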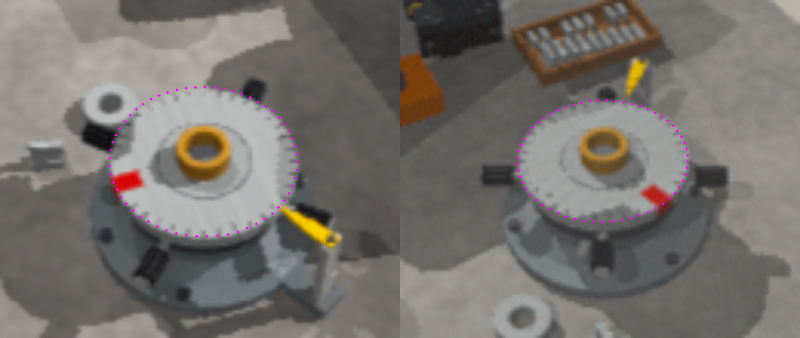

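The fit is good: axis at (0.545, 0.088), mark at about -77°, pointer at about 41.2°. The magenta rim circle lies on the rim in both crops. Before the flick I'll touch the still plate lightly to learn the contact height.

>>> {"api": "arm_command", "payload": {"translation": [[0.4, 0.4, -0.44], [0.82, 0.8, -0.89], [0.82, 0.95, -0.89]], "rotation": [[0, 0, 0], [0, 0, 0], [0, 0, 0]], "grip": [1, 1, 1]}}

```text
time_s: 3.65
position: [0.4847, 0.1028, 0.1677]
tcp_rot: [[0.973, 0.003, 0.23], [-0.23, -0.001, 0.973], [0.003, -1.0, -0.0]]
force: [0.2, -0.1, 0.6]
opening: 0.007
```

>>> {"api": "arm_command", "payload": {"translation": [[0, 0.4, 0], [0, 0.53, 0], [0, 0.53, 0]], "rotation": [[0, 0, 0], [0, 0, 0], [0, 0, 0]], "grip": [1, 1, 1]}}

```text
time_s: 3.95
position: [0.481, 0.1054, 0.1248]
tcp_rot: [[0.974, -0.004, 0.228], [-0.228, 0.0, 0.974], [-0.004, -1.0, -0.001]]
force: [0.5, 0.9, -0.2]
opening: 0.005
```

>>> {"api": "arm_command", "payload": {"translation": [[0, 0.04, 0], [0, 0.04, 0]], "rotation": [[0, 0, 0], [0, 0, 0]], "grip": [1, 1]}}

```text
time_s: 4.15
position: [0.4828, 0.1059, 0.1239]
tcp_rot: [[0.974, 0.002, 0.227], [-0.227, -0.0, 0.974], [0.002, -1.0, 0.0]]
force: [-0.3, 1.0, -0.0]
opening: 0.004
```

>>> {"api": "arm_command", "payload": {"translation": [[0, 0.02, 0]], "rotation": [[0, 0, 0]], "grip": [1]}}

```text
time_s: 4.25
position: [0.483, 0.1058, 0.1225]
tcp_rot: [[0.974, 0.003, 0.227], [-0.227, -0.0, 0.974], [0.003, -1.0, 0.001]]
force: [1.4, 0.1, -0.1]
opening: 0.006
```

>>> {"api": "arm_command", "payload": {"translation": [[0, 0.015, 0]], "rotation": [[0, 0, 0]], "grip": [1]}}

```text
time_s: 4.35
position: [0.4827, 0.1057, 0.1209]
tcp_rot: [[0.974, 0.002, 0.227], [-0.227, -0.0, 0.974], [0.002, -1.0, 0.0]]
force: [-0.1, 0.4, -0.0]
opening: 0.007
```

>>> {"api": "arm_command", "payload": {"translation": [[0, 0.01, 0]], "rotation": [[0, 0, 0]], "grip": [1]}}

```text
time_s: 4.45
position: [0.4826, 0.1057, 0.1204]
tcp_rot: [[0.974, 0.001, 0.228], [-0.228, 0.0, 0.974], [0.001, -1.0, 0.0]]
force: [-2.4, 1.0, 13.0]
opening: 0.005
```

>>> {"api": "arm_command", "payload": {"translation": [[0, 0.01, 0]], "rotation": [[0, 0, 0]], "grip": [1]}}

```text
time_s: 4.55
position: [0.4827, 0.1058, 0.1203]
tcp_rot: [[0.974, 0.002, 0.228], [-0.228, 0.0, 0.974], [0.001, -1.0, 0.001]]
force: [-3.5, 1.7, 20.5]
opening: 0.007
```

>>> {"api": "arm_command", "payload": {"translation": [[0, 0.01, 0]], "rotation": [[0, 0, 0]], "grip": [1]}}

```text
time_s: 4.65
position: [0.4827, 0.1058, 0.1203]
tcp_rot: [[0.974, 0.002, 0.228], [-0.228, 0.0, 0.974], [0.002, -1.0, 0.001]]
force: [-4.7, 1.5, 25.9]
opening: 0.002
```

Contact starts about 2 mm above the present command (26 N now). Next I lift off and go to the flick start beside the near knob.

>>> {"api": "arm_command", "payload": {"translation": [[0, -0.5, 0], [-0.4, -0.5, 0.45], [-0.67, -0.5, 0.92], [-0.67, -0.5, 0.92]], "rotation": [[0, 0, 0], [0, 0, 0], [0, 0, 0], [0, 0, 0]], "grip": [1, 1, 1, 1]}}

```text
time_s: 5.05
position: [0.4445, 0.1928, 0.1583]
tcp_rot: [[0.975, -0.001, 0.223], [-0.223, 0.001, 0.975], [-0.001, -1.0, 0.001]]
force: [0.1, -0.2, 0.2]
opening: 0.004
```

>>> {"api": "arm_command", "payload": {"translation": [[0, 0.5, 0], [0, 0.93, 0], [0, 0.93, 0]], "rotation": [[0, 0, 0], [0, 0, 0], [0, 0, 0]], "grip": [1, 1, 1]}}

```text
time_s: 5.35
position: [0.4444, 0.1885, 0.0802]
tcp_rot: [[0.974, -0.008, 0.228], [-0.228, -0.002, 0.974], [-0.008, -1.0, -0.003]]
force: [-0.6, -0.3, 0.2]
opening: 0.005
```

```bash
python3 - <<'E'
from h import *
s=bot.read_state();print(s['position'],s['force'],s['time_s'])
S=cam('scene');print(redmark(S,np.array([.545,.088])))
w=cam('wrist');cv2.imwrite('pics/w2.png',w['image'])
E
```

```text
[0.44444156 0.18845888 0.0802433 ] [-0.62289721 -0.28788046  0.169485  ] 5.35
(np.float64(-75.86156854902468), 47, array([0.56426173, 0.01153297]))
```

View pics/w2.png

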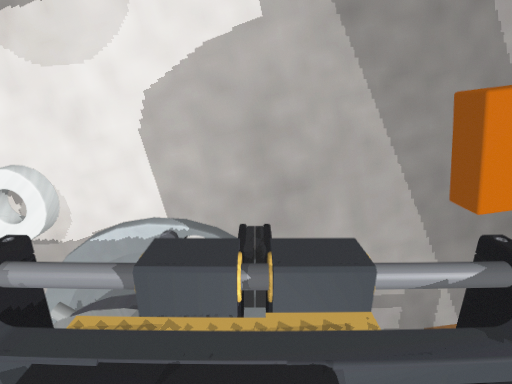

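The wrist picture shows the finger standing clear of everything, and the table has not moved (mark at -76°). Now the flick: push along -z, then lift.

>>> {"api": "arm_command", "payload": {"translation": [[0, 0, -0.1], [0, 0, -0.275], [0, 0, -0.525], [0, 0, -0.775], [0, -0.5, -0.8]], "rotation": [[0, 0, 0], [0, 0, 0], [0, 0, 0], [0, 0, 0], [0, 0, 0]], "grip": [1, 1, 1, 1, 1]}}

```text
time_s: 5.95
position: [0.4288, 0.1242, 0.1212]
tcp_rot: [[0.973, -0.01, 0.23], [-0.231, -0.001, 0.973], [-0.01, -1.0, -0.003]]
force: [0.1, -0.1, 1.2]
opening: 0.003
```

>>> {"api": "arm_command", "payload": {"translation": [[0, -0.5, 0], [0, -0.5, 0]], "rotation": [[0, 0, 0], [0, 0, 0]], "grip": [1, 1]}}

```text
time_s: 6.15
position: [0.4354, 0.126, 0.1684]
tcp_rot: [[0.973, 0.012, 0.229], [-0.229, 0.0, 0.973], [0.011, -1.0, 0.003]]
force: [-0.5, 1.2, -0.5]
opening: 0.005
```

```bash
cat > m.py <<'E'
from h import *
ax=np.array([.545,.088])
import sys
for i in range(int(sys.argv[1])):
    n=('scene','side')[i%2]
    t=bot.read_state()['time_s'];c=cam(n); a=redmark(c,ax)
    print(n,t,None if a[0] is None else round(a[0],1),a[1])
print(bot.read_state()['time_s'],bot.read_state()['position'])
cv2.imwrite('pics/last.png',c['image'])
E
python3 m.py 6
```

```text
scene 6.15 -23.5 52
side 6.2 -18.9 25
scene 6.25 -13.7 53
side 6.3 -9.2 20
scene 6.35 -4.3 54
side 6.4 0.4 21
6.45 [0.43137172 0.12674173 0.16260491]
```

The table turns at about 97°/s, or 3.7 s per turn. I'll hover over the plate and let it run on.

>>> {"api": "arm_command", "payload": {"translation": [[0.3, 0, -0.06], [0.67, 0, -0.12], [0.67, 0.3, -0.12], [0.67, 0.4, -0.12], [0.67, 0.4, -0.12]], "rotation": [[0, 0, 0], [0, 0, 0], [0, 0, 0], [0, 0, 0], [0, 0, 0]], "grip": [1, 1, 1, 1, 1]}}

```text
time_s: 6.95
position: [0.4798, 0.1055, 0.1292]
tcp_rot: [[0.974, -0.007, 0.228], [-0.228, 0.0, 0.974], [-0.007, -1.0, -0.001]]
force: [0.3, 1.1, 0.1]
opening: 0.004
```

```bash
sed -i 's/print(n,t,/print(n,round(t,2),/' m.py; python3 m.py 4
```

```text
scene 6.95 52.5 54
side 7.0 58.9 25
scene 7.05 62.3 53
side 7.1 68.4 28
7.15 [0.48194935 0.10573483 0.13167736]
```

>>> {"api": "arm_command", "payload": {"translation": [[0, 0, 0], [0, 0, 0], [0, 0, 0], [0, 0, 0], [0, 0, 0]], "rotation": [[0, 0, 0], [0, 0, 0], [0, 0, 0], [0, 0, 0], [0, 0, 0]], "grip": [1, 1, 1, 1, 1]}}

```text
time_s: 7.65
position: [0.4823, 0.1055, 0.1315]
tcp_rot: [[0.974, 0.0, 0.228], [-0.228, -0.0, 0.974], [0.0, -1.0, 0.0]]
force: [-0.3, -1.0, 0.6]
opening: 0.005
```

>>> {"api": "arm_command", "payload": {"translation": [[0, 0, 0], [0, 0, 0], [0, 0, 0], [0, 0, 0], [0, 0, 0]], "rotation": [[0, 0, 0], [0, 0, 0], [0, 0, 0], [0, 0, 0], [0, 0, 0]], "grip": [1, 1, 1, 1, 1]}}

```text
time_s: 8.15
position: [0.4823, 0.1055, 0.1313]
tcp_rot: [[0.974, -0.0, 0.228], [-0.228, 0.0, 0.974], [-0.0, -1.0, 0.0]]
force: [-0.0, 0.3, -0.8]
opening: 0.002
```

>>> {"api": "arm_command", "payload": {"translation": [[0, 0, 0], [0, 0, 0], [0, 0, 0], [0, 0, 0], [0, 0, 0]], "rotation": [[0, 0, 0], [0, 0, 0], [0, 0, 0], [0, 0, 0], [0, 0, 0]], "grip": [1, 1, 1, 1, 1]}}

```text
time_s: 8.65
position: [0.4823, 0.1055, 0.1314]
tcp_rot: [[0.974, 0.0, 0.228], [-0.228, -0.0, 0.974], [0.0, -1.0, 0.0]]
force: [0.4, -0.8, -0.7]
opening: 0.01
```

>>> {"api": "arm_command", "payload": {"translation": [[0, 0, 0], [0, 0, 0], [0, 0, 0], [0, 0, 0], [0, 0, 0]], "rotation": [[0, 0, 0], [0, 0, 0], [0, 0, 0], [0, 0, 0], [0, 0, 0]], "grip": [1, 1, 1, 1, 1]}}

```text
time_s: 9.15
position: [0.4823, 0.1054, 0.1314]
tcp_rot: [[0.974, -0.0, 0.228], [-0.228, 0.0, 0.974], [-0.0, -1.0, -0.0]]
force: [-0.0, 0.1, 0.3]
opening: 0.003
```

```bash
python3 m.py 4
```

```text
scene 9.15 -103.5 45
side 9.2 -100.3 38
scene 9.25 -94.7 45
side 9.3 -91.6 35
9.35 [0.48227648 0.10544204 0.1313464 ]
```

>>> {"api": "arm_command", "payload": {"translation": [[0, 0, 0], [0, 0, 0], [0, 0, 0], [0, 0, 0], [0, 0, 0]], "rotation": [[0, 0, 0], [0, 0, 0], [0, 0, 0], [0, 0, 0], [0, 0, 0]], "grip": [1, 1, 1, 1, 1]}}

```text
time_s: 9.85
position: [0.4823, 0.1054, 0.1314]
tcp_rot: [[0.974, 0.0, 0.228], [-0.228, -0.0, 0.974], [0.0, -1.0, -0.0]]
force: [-0.3, -0.4, -0.0]
opening: 0.007
```

>>> {"api": "arm_command", "payload": {"translation": [[0, 0, 0], [0, 0, 0], [0, 0, 0], [0, 0, 0], [0, 0, 0]], "rotation": [[0, 0, 0], [0, 0, 0], [0, 0, 0], [0, 0, 0], [0, 0, 0]], "grip": [1, 1, 1, 1, 1]}}

```text
time_s: 10.35
position: [0.4823, 0.1054, 0.1313]
tcp_rot: [[0.974, -0.0, 0.228], [-0.228, -0.0, 0.974], [-0.0, -1.0, -0.0]]
force: [0.3, 0.9, 0.1]
opening: 0.005
```

>>> {"api": "arm_command", "payload": {"translation": [[0, 0, 0], [0, 0, 0], [0, 0, 0], [0, 0, 0], [0, 0, 0]], "rotation": [[0, 0, 0], [0, 0, 0], [0, 0, 0], [0, 0, 0], [0, 0, 0]], "grip": [1, 1, 1, 1, 1]}}

```text
time_s: 10.85
position: [0.4823, 0.1054, 0.1314]
tcp_rot: [[0.974, 0.0, 0.228], [-0.228, -0.0, 0.974], [0.0, -1.0, -0.0]]
force: [0.2, 0.6, -0.2]
opening: 0.007
```

>>> {"api": "arm_command", "payload": {"translation": [[0, 0, 0], [0, 0, 0], [0, 0, 0], [0, 0, 0], [0, 0, 0]], "rotation": [[0, 0, 0], [0, 0, 0], [0, 0, 0], [0, 0, 0], [0, 0, 0]], "grip": [1, 1, 1, 1, 1]}}

```text
time_s: 11.35
position: [0.4823, 0.1055, 0.1313]
tcp_rot: [[0.974, -0.0, 0.228], [-0.228, -0.0, 0.974], [0.0, -1.0, -0.0]]
force: [-0.3, 0.1, 0.2]
opening: 0.01
```

```bash
python3 m.py 4
```

```text
scene 11.35 72.2 48
side 11.4 72.4 8
scene 11.45 79.4 45
side 11.5 None 0
11.55 [0.48229311 0.10544111 0.13135606]
```

It has now run untouched for more than 5 s. I'll lower the hover to about 4 mm and let it slow, so the brake timing is easier.

>>> {"api": "arm_command", "payload": {"translation": [[0, 0.045, 0], [0, 0.09, 0], [0, 0.09, 0], [0, 0.09, 0], [0, 0.09, 0]], "rotation": [[0, 0, 0], [0, 0, 0], [0, 0, 0], [0, 0, 0], [0, 0, 0]], "grip": [1, 1, 1, 1, 1]}}

```text
time_s: 12.05
position: [0.4823, 0.1055, 0.1241]
tcp_rot: [[0.974, -0.0, 0.228], [-0.228, -0.0, 0.974], [-0.0, -1.0, -0.0]]
force: [0.1, 0.5, 0.4]
opening: 0.009
```

>>> {"api": "arm_command", "payload": {"translation": [[0, 0, 0], [0, 0, 0], [0, 0, 0], [0, 0, 0], [0, 0, 0]], "rotation": [[0, 0, 0], [0, 0, 0], [0, 0, 0], [0, 0, 0], [0, 0, 0]], "grip": [1, 1, 1, 1, 1]}}

```text
time_s: 12.55
position: [0.4823, 0.1055, 0.1242]
tcp_rot: [[0.974, 0.0, 0.228], [-0.228, -0.0, 0.974], [0.0, -1.0, -0.0]]
force: [0.2, 0.0, -0.1]
opening: 0.003
```

>>> {"api": "arm_command", "payload": {"translation": [[0, 0, 0], [0, 0, 0], [0, 0, 0], [0, 0, 0], [0, 0, 0]], "rotation": [[0, 0, 0], [0, 0, 0], [0, 0, 0], [0, 0, 0], [0, 0, 0]], "grip": [1, 1, 1, 1, 1]}}

```text
time_s: 13.05
position: [0.4823, 0.1055, 0.1241]
tcp_rot: [[0.974, -0.0, 0.228], [-0.228, -0.0, 0.974], [-0.0, -1.0, -0.0]]
force: [0.5, 0.4, -0.4]
opening: 0.006
```

>>> {"api": "arm_command", "payload": {"translation": [[0, 0, 0], [0, 0, 0], [0, 0, 0], [0, 0, 0], [0, 0, 0]], "rotation": [[0, 0, 0], [0, 0, 0], [0, 0, 0], [0, 0, 0], [0, 0, 0]], "grip": [1, 1, 1, 1, 1]}}

```text
time_s: 13.55
position: [0.4823, 0.1055, 0.1241]
tcp_rot: [[0.974, -0.0, 0.228], [-0.228, -0.0, 0.974], [-0.0, -1.0, -0.0]]
force: [1.1, 0.2, 0.0]
opening: 0.005
```

>>> {"api": "arm_command", "payload": {"translation": [[0, 0, 0], [0, 0, 0], [0, 0, 0], [0, 0, 0], [0, 0, 0]], "rotation": [[0, 0, 0], [0, 0, 0], [0, 0, 0], [0, 0, 0], [0, 0, 0]], "grip": [1, 1, 1, 1, 1]}}

```text
time_s: 14.05
position: [0.4823, 0.1055, 0.1241]
tcp_rot: [[0.974, 0.0, 0.228], [-0.228, -0.0, 0.974], [0.0, -1.0, -0.0]]
force: [0.1, 0.7, -0.1]
opening: 0.006
```

>>> {"api": "arm_command", "payload": {"translation": [[0, 0, 0], [0, 0, 0], [0, 0, 0], [0, 0, 0], [0, 0, 0]], "rotation": [[0, 0, 0], [0, 0, 0], [0, 0, 0], [0, 0, 0], [0, 0, 0]], "grip": [1, 1, 1, 1, 1]}}

```text
time_s: 14.55
position: [0.4823, 0.1055, 0.1241]
tcp_rot: [[0.974, -0.0, 0.228], [-0.228, 0.0, 0.974], [-0.0, -1.0, -0.0]]
force: [0.2, -0.4, 1.2]
opening: 0.004
```

```bash
cat > m2.py <<'E'
from h import *
import sys
ax=np.array([.545,.088])
for i in range(int(sys.argv[1])):
    t=bot.read_state()['time_s'];c=cam('scene'); a=redmark(c,ax)
    print(round(t,2),None if a[0] is None else (round(a[0],1),a[1],a[2].round(4)))
print(bot.read_state()['position'])
cv2.imwrite('pics/last.png',c['image'])
E
python3 m2.py 3
```

```text
14.55 (np.float64(-56.8), 48, array([0.589 , 0.0206]))
14.6 (np.float64(-53.4), 47, array([0.5929, 0.0235]))
14.65 (np.float64(-50.2), 48, array([0.5962, 0.0265]))
[0.48229864 0.10547008 0.12415858]
```

>>> {"api": "arm_command", "payload": {"translation": [[0, 0, 0], [0, 0, 0], [0, 0, 0], [0, 0, 0], [0, 0, 0]], "rotation": [[0, 0, 0], [0, 0, 0], [0, 0, 0], [0, 0, 0], [0, 0, 0]], "grip": [1, 1, 1, 1, 1]}}

```text
time_s: 15.2
position: [0.4823, 0.1055, 0.1242]
tcp_rot: [[0.974, 0.0, 0.228], [-0.228, 0.0, 0.974], [0.0, -1.0, 0.0]]
force: [0.1, 0.0, -0.1]
opening: 0.004
```

>>> {"api": "arm_command", "payload": {"translation": [[0, 0, 0], [0, 0, 0], [0, 0, 0], [0, 0, 0], [0, 0, 0]], "rotation": [[0, 0, 0], [0, 0, 0], [0, 0, 0], [0, 0, 0], [0, 0, 0]], "grip": [1, 1, 1, 1, 1]}}

```text
time_s: 15.7
position: [0.4823, 0.1055, 0.1242]
tcp_rot: [[0.974, 0.0, 0.228], [-0.228, 0.0, 0.974], [0.0, -1.0, 0.0]]
force: [-0.3, -0.4, 0.3]
opening: 0.001
```

>>> {"api": "arm_command", "payload": {"translation": [[0, 0, 0], [0, 0, 0], [0, 0, 0], [0, 0, 0], [0, 0, 0]], "rotation": [[0, 0, 0], [0, 0, 0], [0, 0, 0], [0, 0, 0], [0, 0, 0]], "grip": [1, 1, 1, 1, 1]}}

```text
time_s: 16.2
position: [0.4823, 0.1054, 0.1242]
tcp_rot: [[0.974, 0.0, 0.228], [-0.228, 0.0, 0.974], [0.0, -1.0, 0.0]]
force: [-0.7, -0.2, 0.6]
opening: 0.0
```

>>> {"api": "arm_command", "payload": {"translation": [[0, 0, 0], [0, 0, 0], [0, 0, 0], [0, 0, 0], [0, 0, 0]], "rotation": [[0, 0, 0], [0, 0, 0], [0, 0, 0], [0, 0, 0], [0, 0, 0]], "grip": [1, 1, 1, 1, 1]}}

```text
time_s: 16.7
position: [0.4823, 0.1055, 0.1242]
tcp_rot: [[0.974, 0.0, 0.228], [-0.228, -0.0, 0.974], [0.0, -1.0, -0.0]]
force: [-0.1, 0.5, 0.4]
opening: 0.007
```

```bash
python3 m2.py 3
```

```text
16.7 (np.float64(72.6), 44, array([0.5683, 0.1623]))
16.75 (np.float64(76.1), 47, array([0.5638, 0.164 ]))
16.8 (np.float64(79.2), 46, array([0.5596, 0.1648]))
[0.48224083 0.10545072 0.12413556]
```

>>> {"api": "arm_command", "payload": {"translation": [[0, 0, 0], [0, 0, 0], [0, 0, 0], [0, 0, 0], [0, 0, 0]], "rotation": [[0, 0, 0], [0, 0, 0], [0, 0, 0], [0, 0, 0], [0, 0, 0]], "grip": [1, 1, 1, 1, 1]}}

```text
time_s: 17.35
position: [0.4823, 0.1054, 0.1241]
tcp_rot: [[0.974, 0.0, 0.228], [-0.228, -0.0, 0.974], [0.0, -1.0, -0.0]]
force: [-0.2, -0.2, -0.9]
opening: 0.006
```

>>> {"api": "arm_command", "payload": {"translation": [[0, 0, 0], [0, 0, 0], [0, 0, 0], [0, 0, 0], [0, 0, 0]], "rotation": [[0, 0, 0], [0, 0, 0], [0, 0, 0], [0, 0, 0], [0, 0, 0]], "grip": [1, 1, 1, 1, 1]}}

```text
time_s: 17.85
position: [0.4823, 0.1055, 0.1241]
tcp_rot: [[0.974, 0.0, 0.228], [-0.228, 0.0, 0.974], [0.0, -1.0, 0.0]]
force: [-0.4, -0.5, -0.2]
opening: 0.004
```

>>> {"api": "arm_command", "payload": {"translation": [[0, 0, 0], [0, 0, 0], [0, 0, 0], [0, 0, 0], [0, 0, 0]], "rotation": [[0, 0, 0], [0, 0, 0], [0, 0, 0], [0, 0, 0], [0, 0, 0]], "grip": [1, 1, 1, 1, 1]}}

```text
time_s: 18.35
position: [0.4823, 0.1055, 0.1241]
tcp_rot: [[0.974, -0.0, 0.228], [-0.228, -0.0, 0.974], [-0.0, -1.0, -0.0]]
force: [0.5, -1.1, -0.4]
opening: 0.004
```

>>> {"api": "arm_command", "payload": {"translation": [[0, 0, 0], [0, 0, 0], [0, 0, 0], [0, 0, 0], [0, 0, 0]], "rotation": [[0, 0, 0], [0, 0, 0], [0, 0, 0], [0, 0, 0], [0, 0, 0]], "grip": [1, 1, 1, 1, 1]}}

```text
time_s: 18.85
position: [0.4823, 0.1055, 0.1242]
tcp_rot: [[0.974, 0.0, 0.228], [-0.228, -0.0, 0.974], [0.0, -1.0, 0.0]]
force: [-0.7, -0.9, 1.3]
opening: 0.004
```

>>> {"api": "arm_command", "payload": {"translation": [[0, 0, 0], [0, 0, 0], [0, 0, 0], [0, 0, 0], [0, 0, 0]], "rotation": [[0, 0, 0], [0, 0, 0], [0, 0, 0], [0, 0, 0], [0, 0, 0]], "grip": [1, 1, 1, 1, 1]}}

```text
time_s: 19.35
position: [0.4823, 0.1054, 0.1242]
tcp_rot: [[0.974, -0.0, 0.228], [-0.228, -0.0, 0.974], [-0.0, -1.0, -0.0]]
force: [-1.0, 1.1, 0.2]
opening: 0.004
```

>>> {"api": "arm_command", "payload": {"translation": [[0, 0, 0], [0, 0, 0], [0, 0, 0], [0, 0, 0], [0, 0, 0]], "rotation": [[0, 0, 0], [0, 0, 0], [0, 0, 0], [0, 0, 0], [0, 0, 0]], "grip": [1, 1, 1, 1, 1]}}

```text
time_s: 19.85
position: [0.4823, 0.1055, 0.1242]
tcp_rot: [[0.974, 0.0, 0.228], [-0.228, -0.0, 0.974], [0.0, -1.0, -0.0]]
force: [0.2, 0.5, -0.5]
opening: 0.007
```

>>> {"api": "arm_command", "payload": {"translation": [[0, 0, 0], [0, 0, 0], [0, 0, 0], [0, 0, 0], [0, 0, 0]], "rotation": [[0, 0, 0], [0, 0, 0], [0, 0, 0], [0, 0, 0], [0, 0, 0]], "grip": [1, 1, 1, 1, 1]}}

```text
time_s: 20.35
position: [0.4823, 0.1054, 0.1241]
tcp_rot: [[0.974, -0.0, 0.228], [-0.228, 0.0, 0.974], [-0.0, -1.0, 0.0]]
force: [0.3, 0.2, 0.2]
opening: -0.0
```

>>> {"api": "arm_command", "payload": {"translation": [[0, 0, 0], [0, 0, 0], [0, 0, 0], [0, 0, 0], [0, 0, 0]], "rotation": [[0, 0, 0], [0, 0, 0], [0, 0, 0], [0, 0, 0], [0, 0, 0]], "grip": [1, 1, 1, 1, 1]}}

```text
time_s: 20.85
position: [0.4823, 0.1055, 0.1241]
tcp_rot: [[0.974, -0.0, 0.228], [-0.228, -0.0, 0.974], [-0.0, -1.0, -0.0]]
force: [0.1, 0.3, -0.4]
opening: 0.004
```

>>> {"api": "arm_command", "payload": {"translation": [[0, 0, 0], [0, 0, 0], [0, 0, 0], [0, 0, 0], [0, 0, 0]], "rotation": [[0, 0, 0], [0, 0, 0], [0, 0, 0], [0, 0, 0], [0, 0, 0]], "grip": [1, 1, 1, 1, 1]}}

```text
time_s: 21.35
position: [0.4823, 0.1055, 0.1241]
tcp_rot: [[0.974, 0.0, 0.228], [-0.228, 0.0, 0.974], [0.0, -1.0, 0.0]]
force: [-0.5, -0.0, 0.4]
opening: 0.007
```

>>> {"api": "arm_command", "payload": {"translation": [[0, 0, 0], [0, 0, 0], [0, 0, 0], [0, 0, 0], [0, 0, 0]], "rotation": [[0, 0, 0], [0, 0, 0], [0, 0, 0], [0, 0, 0], [0, 0, 0]], "grip": [1, 1, 1, 1, 1]}}

```text
time_s: 21.85
position: [0.4823, 0.1054, 0.1241]
tcp_rot: [[0.974, -0.0, 0.228], [-0.228, -0.0, 0.974], [-0.0, -1.0, -0.0]]
force: [0.7, -0.1, 0.9]
opening: 0.005
```

```bash
python3 m2.py 3
```

```text
21.85 (np.float64(-23.5), 52, array([0.6192, 0.0557]))
21.9 (np.float64(-21.6), 53, array([0.6204, 0.0581]))
21.95 (np.float64(-19.7), 54, array([0.622 , 0.0604]))
[0.48228221 0.10546061 0.12415951]
```

>>> {"api": "arm_command", "payload": {"translation": [[0, 0, 0], [0, 0, 0], [0, 0, 0], [0, 0, 0], [0, 0, 0]], "rotation": [[0, 0, 0], [0, 0, 0], [0, 0, 0], [0, 0, 0], [0, 0, 0]], "grip": [1, 1, 1, 1, 1]}}

```text
time_s: 22.5
position: [0.4823, 0.1055, 0.1242]
tcp_rot: [[0.974, 0.0, 0.228], [-0.228, -0.0, 0.974], [0.0, -1.0, -0.0]]
force: [-0.1, -0.7, -0.7]
opening: 0.005
```

```bash
python3 m2.py 2; python3 - <<'E'
import numpy as np
from scipy.optimize import least_squares
P=np.array([[.5643,.0115],[.589,.0206],[.5929,.0235],[.5962,.0265],[.5683,.1623],[.5638,.164],[.5596,.1648],[.6192,.0557],[.6204,.0581],[.622,.0604]])
r=least_squares(lambda p:np.hypot(*(P-p[:2]).T)-p[2],[.545,.088,.078]);print(r.x)
a=np.degrees(np.arctan2(*(P-r.x[:2]).T[::-1]));print(a.round(1))
E
```

```text
22.5 (np.float64(3.6), 56, array([0.6262, 0.0931]))
22.55 (np.float64(5.9), 54, array([0.6255, 0.0963]))
[0.48225273 0.10544799 0.12413792]
[0.54856869 0.08753536 0.07778758]
[-78.3 -58.9 -55.3 -52.   75.2  78.7  81.9 -24.3 -22.3 -20.3]
```

>>> {"api": "arm_command", "payload": {"translation": [[0, 0, 0], [0, 0, 0], [0, 0, 0]], "rotation": [[0, 0, 0], [0, 0, 0], [0, 0, 0]], "grip": [1, 1, 1]}}

```text
time_s: 22.9
position: [0.4823, 0.1054, 0.1242]
tcp_rot: [[0.974, 0.0, 0.228], [-0.228, -0.0, 0.974], [0.0, -1.0, -0.0]]
force: [0.1, -0.1, 0.1]
opening: 0.003
```

```bash
sed -i 's/ax=np.array.*/ax=np.array([.5475,.0876])/' m2.py; python3 m2.py 1
```

```text
22.9 (np.float64(20.3), 59, array([0.6232, 0.1156]))
[0.48229026 0.10546968 0.12414922]
```

>>> {"api": "arm_command", "payload": {"translation": [[0, 0, 0], [0, 0, 0], [0, 0, 0], [0, 0.08, 0], [0, 0.08, 0]], "rotation": [[0, 0, 0], [0, 0, 0], [0, 0, 0], [0, 0, 0], [0, 0, 0]], "grip": [1, 1, 1, 1, 1]}}

```text
time_s: 23.45
position: [0.4831, 0.1057, 0.1203]
tcp_rot: [[0.974, 0.003, 0.228], [-0.228, 0.0, 0.974], [0.002, -1.0, 0.001]]
force: [-3.8, 0.8, 24.1]
opening: 0.006
```

```bash
python3 m2.py 2; python3 - <<'E'
import cv2
im=cv2.imread('pics/last.png');cv2.imwrite('pics/brake.png',cv2.resize(im[145:265,195:325],None,fx=5,fy=5,interpolation=cv2.INTER_CUBIC))
E
```

```text
23.45 (np.float64(36.8), 60, array([0.6118, 0.1358]))
23.5 (np.float64(36.8), 60, array([0.6118, 0.1358]))
[0.48304206 0.10569453 0.1203001 ]
```

View pics/brake.png

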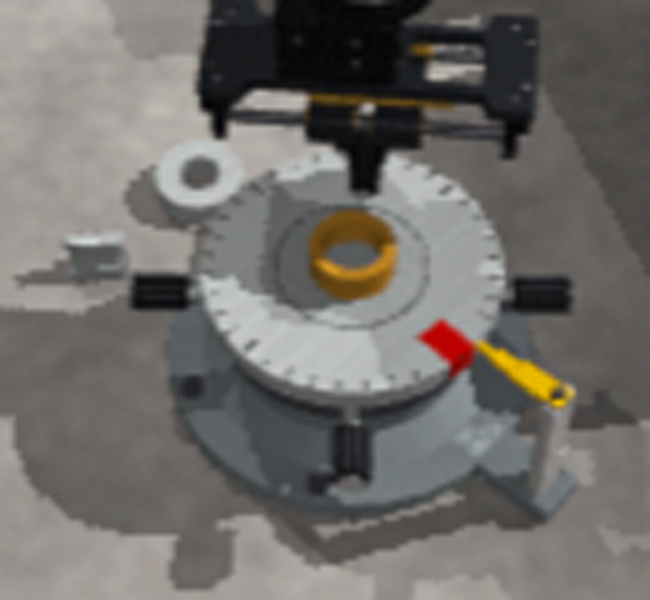

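The picture shows the table stopped with the finger on it. The red mark is at about (447,340) and the pointer tip at (478,345), so the mark is several degrees short. I'll measure the offset, then carry the table on with the fingertip still pressed.

```bash
python3 - <<'E'
from h import *
for n in('scene','side'):
    c=cam(n)
    if n=='scene':
        tip=ray(c,(290.6,214),.104); rm=ray(c,(287.3,215.6),.098)
        print(tip,rm)
    ax=np.array([.5475,.0876]) if n=='scene' else np.array([.545,.088])
    hsv=cv2.cvtColor(c['image'],cv2.COLOR_BGR2HSV)
    v,u=np.where(cv2.inRange(hsv,(20,150,120),(34,255,255))>0);P=np.array([ray(c,p,.109)[:2] for p in zip(u,v)]);d=np.hypot(*(P-ax).T);P=P[(d>.09)&(d<.165)]
    m=P.mean(0);vt=np.linalg.svd(P-m)[2][0]
    print(n,redmark(c,ax),'yellow',len(P),np.degrees(np.arctan2(*(m-ax)[::-1])),'axis dir',np.degrees(np.arctan2(vt[1],vt[0])))
    for t in('red_mark','pointer_tip','pointer_post'): 
        for s in spot(c,n,t)[:1]: print(t,s,np.degrees(np.arctan2(*(np.array(s[2])-ax)[::-1])))
E
```

```text
[0.619354   0.15151714 0.104     ] [0.6195376  0.14236056 0.098     ]
scene (np.float64(36.83436723414315), 60, array([0.6118349 , 0.13578887])) yellow 82 41.08124944752691 axis dir 42.42446565952537
red_mark (0.59, [285.0, 216.0], [0.6217, 0.1353]) 32.73522627210759
pointer_tip (0.76, [287.0, 212.0], [0.6125, 0.1419]) 39.87486300649628
pointer_post (0.59, [303.0, 223.0], [0.6568, 0.1782]) 39.655717753772564
side (np.float64(35.963150906858935), 26, array([0.60822649, 0.13387464])) yellow 37 40.41393384136815 axis dir -138.1723328798893
red_mark (0.89, [261.0, 169.0], [0.6081, 0.1399]) 39.4374321433405
pointer_tip (0.95, [260.0, 163.0], [0.6162, 0.1582]) 44.59480322260533
pointer_post (0.68, [266.0, 158.0], [0.6472, 0.169]) 38.39906279409208
```

Both cameras put the mark about 4.5° short, so I drag 5.2 mm along -z under contact.

>>> {"api": "arm_command", "payload": {"translation": [[0, 0, -0.016], [0, 0, -0.032], [0, 0, -0.05], [0, 0, -0.065], [0, 0, -0.065]], "rotation": [[0, 0, 0], [0, 0, 0], [0, 0, 0], [0, 0, 0], [0, 0, 0]], "grip": [1, 1, 1, 1, 1]}}

```text
time_s: 24.45
position: [0.4821, 0.1007, 0.1203]
tcp_rot: [[0.974, 0.004, 0.228], [-0.228, 0.0, 0.974], [0.003, -1.0, 0.001]]
force: [-3.1, 1.2, 21.1]
opening: 0.005
```

```bash
cat > chk.py <<'E'
from h import *
for n in('scene','side'):
    c=cam(n);ax=np.array([.5475,.0876]) if n=='scene' else np.array([.545,.088])
    print(n,redmark(c,ax))
    p=proj(c,[[.60,.137,.1]])[0].astype(int);cr=c['image'][p[1]-35:p[1]+35,p[0]-45:p[0]+45]
    cv2.imwrite(f'pics/{n}_z.png',cv2.resize(cr,(395,307),interpolation=cv2.INTER_CUBIC))
cv2.imwrite('pics/z.png',np.hstack([cv2.imread('pics/scene_z.png'),cv2.imread('pics/side_z.png')]))
s=bot.read_state();print(s['time_s'],s['force'],s['position'])
E
python3 chk.py
```

```text
scene (np.float64(40.69409345663749), 59, array([0.60779332, 0.13944962]))
side (np.float64(40.6593966799817), 24, array([0.60457592, 0.13916997]))
24.55 [-4.28124869  2.5255675  22.22806911] [0.48215523 0.10081972 0.12028973]
```

View pics/z.png

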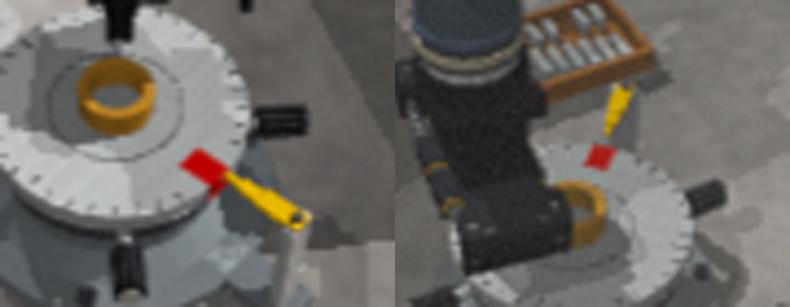

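In both views the mark (scene (205,168), side (600,156)) lines up with the pointer: about 40.7° against 41°. I lift off straight up.

>>> {"api": "arm_command", "payload": {"translation": [[0, -0.02, 0], [0, -0.06, 0], [0, -0.4, 0], [0, -0.9, 0], [0, -0.9, 0]], "rotation": [[0, 0, 0], [0, 0, 0], [0, 0, 0], [0, 0, 0], [0, 0, 0]], "grip": [1, 1, 1, 1, 1]}}

```text
time_s: 25.05
position: [0.484, 0.1004, 0.1933]
tcp_rot: [[0.974, 0.009, 0.228], [-0.228, -0.0, 0.974], [0.009, -1.0, 0.002]]
force: [1.1, 0.4, 1.0]
opening: 0.004
```

>>> {"api": "arm_command", "payload": {"translation": [[-0.5, -0.3, 0], [-0.9, -0.5, 0], [-0.9, -0.5, 0], [-0.9, -0.5, 0], [-0.9, -0.5, 0]], "rotation": [[0, 0, 0], [0, 0, 0], [0, 0, 0], [0, 0, 0], [0, 0, 0]], "grip": [1, 1, 1, 1, 1]}}

```text
time_s: 25.55
position: [0.412, 0.1166, 0.2293]
tcp_rot: [[0.974, 0.0, 0.228], [-0.228, -0.0, 0.974], [0.0, -1.0, -0.0]]
force: [0.1, -0.6, -0.5]
opening: 0.0
```

```bash
python3 chk.py; python3 chk.py
```

```text
scene (np.float64(43.44885295001714), 56, array([0.60537408, 0.14242235]))
side (np.float64(43.5132979713267), 24, array([0.60136375, 0.14151207]))
25.65 [ 0.41332018  0.43162498 -0.3323721 ] [0.41194431 0.11653187 0.22913266]
scene (np.float64(43.88594691510902), 55, array([0.60451789, 0.14244261]))
side (np.float64(43.58147770651766), 24, array([0.60159285, 0.14185777]))
25.75 [0.37809487 0.32717033 0.5737558 ] [0.41163418 0.11656453 0.22917017]
```

View pics/z.png

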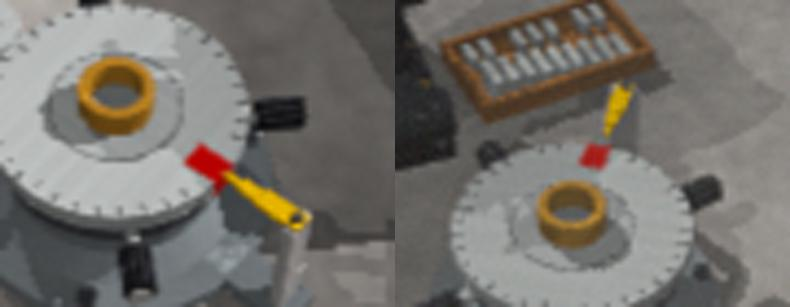

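After release the mark reads about 43.6°, up from 40.7°. I need to know whether it is still creeping.

>>> {"api": "arm_command", "payload": {"translation": [[0, 0, 0], [0, 0, 0], [0, 0, 0]], "rotation": [[0, 0, 0], [0, 0, 0], [0, 0, 0]], "grip": [1, 1, 1]}}

```text
time_s: 26.05
position: [0.4111, 0.1168, 0.2296]
tcp_rot: [[0.974, -0.0, 0.228], [-0.228, 0.0, 0.974], [-0.0, -1.0, -0.0]]
force: [-0.3, 0.6, 0.4]
opening: 0.007
```

```bash
python3 chk.py
```

```text
scene (np.float64(44.74211561867427), 56, array([0.60388197, 0.14347669]))
side (np.float64(44.53105966618519), 24, array([0.60063588, 0.14273255]))
26.15 [ 0.43723119  0.64938399 -0.63815767] [0.41101528 0.1167661  0.22972051]
```

The table creeps about 2.4°/s anticlockwise, left over from releasing under load. I'll go back, stop it with a lighter touch, realign and unload very slowly.

>>> {"api": "arm_command", "payload": {"translation": [[0.5, 0.2, 0], [0.9, 0.6, 0], [0.9, 0.6, 0]], "rotation": [[0, 0, 0], [0, 0, 0], [0, 0, 0]], "grip": [1, 1, 1]}}

```text
time_s: 26.45
position: [0.4839, 0.0993, 0.1777]
tcp_rot: [[0.973, -0.003, 0.229], [-0.229, -0.0, 0.973], [-0.003, -1.0, -0.001]]
force: [-1.0, -0.4, 0.3]
opening: 0.005
```

>>> {"api": "arm_command", "payload": {"translation": [[0, 0.4, 0], [0, 0.71, 0], [0, 0.71, 0]], "rotation": [[0, 0, 0], [0, 0, 0], [0, 0, 0]], "grip": [1, 1, 1]}}

```text
time_s: 26.75
position: [0.4782, 0.1005, 0.1229]
tcp_rot: [[0.974, -0.007, 0.228], [-0.228, 0.0, 0.974], [-0.007, -1.0, -0.001]]
force: [-1.1, 0.2, -0.7]
opening: 0.007
```

>>> {"api": "arm_command", "payload": {"translation": [[0, 0.055, 0], [0, 0.075, 0], [0, 0.075, 0]], "rotation": [[0, 0, 0], [0, 0, 0], [0, 0, 0]], "grip": [1, 1, 1]}}

```text
time_s: 27.05
position: [0.4818, 0.1005, 0.1205]
tcp_rot: [[0.974, 0.003, 0.228], [-0.228, -0.0, 0.974], [0.003, -1.0, 0.001]]
force: [1.1, -0.2, 0.4]
opening: 0.006
```

```bash
python3 chk.py
```

```text
scene (np.float64(45.83107563070787), 55, array([0.60273989, 0.1444661 ]))
side (np.float64(45.48855959523474), 24, array([0.59922541, 0.14315814]))
27.15 [-0.73001075 -0.5602779   5.54119341] [0.48184282 0.10049215 0.12041022]
```

>>> {"api": "arm_command", "payload": {"translation": [[0, 0.006, 0.015], [0, 0.006, 0.03], [0, 0.006, 0.047], [0, 0.006, 0.06], [0, 0.006, 0.067]], "rotation": [[0, 0, 0], [0, 0, 0], [0, 0, 0], [0, 0, 0], [0, 0, 0]], "grip": [1, 1, 1, 1, 1]}}

```text
time_s: 27.65
position: [0.4833, 0.1057, 0.1204]
tcp_rot: [[0.974, 0.003, 0.228], [-0.228, -0.0, 0.974], [0.003, -1.0, 0.001]]
force: [-2.1, -0.2, 10.2]
opening: 0.004
```

>>> {"api": "arm_command", "payload": {"translation": [[0, 0, 0], [0, 0, 0], [0, 0, 0]], "rotation": [[0, 0, 0], [0, 0, 0], [0, 0, 0]], "grip": [1, 1, 1]}}

```text
time_s: 27.95
position: [0.4833, 0.1057, 0.1204]
tcp_rot: [[0.974, 0.003, 0.228], [-0.228, -0.0, 0.974], [0.003, -1.0, 0.001]]
force: [-0.7, 0.2, 10.0]
opening: 0.005
```

```bash
python3 chk.py
```

```text
scene (np.float64(41.30104839001753), 56, array([0.60725829, 0.14010088]))
side (np.float64(41.61323834626004), 24, array([0.60327844, 0.1397661 ]))
28.05 [-1.65432807  0.89983428  9.42253251] [0.48331597 0.10569222 0.12037181]
```

Aligned again (41.3° scene, 41.6° side) with 10 N and settled. Now unload slowly.

>>> {"api": "arm_command", "payload": {"translation": [[0, -0.002, 0], [0, -0.004, 0], [0, -0.006, 0], [0, -0.008, 0], [0, -0.009, 0]], "rotation": [[0, 0, 0], [0, 0, 0], [0, 0, 0], [0, 0, 0], [0, 0, 0]], "grip": [1, 1, 1, 1, 1]}}

```text
time_s: 28.55
position: [0.4833, 0.1056, 0.1204]
tcp_rot: [[0.974, 0.003, 0.228], [-0.228, -0.0, 0.974], [0.003, -1.0, 0.001]]
force: [-0.3, -0.3, 4.7]
opening: 0.007
```

>>> {"api": "arm_command", "payload": {"translation": [[0, -0.001, 0], [0, -0.002, 0], [0, -0.003, 0], [0, -0.004, 0], [0, -0.005, 0]], "rotation": [[0, 0, 0], [0, 0, 0], [0, 0, 0], [0, 0, 0], [0, 0, 0]], "grip": [1, 1, 1, 1, 1]}}

```text
time_s: 29.05
position: [0.4833, 0.1056, 0.1204]
tcp_rot: [[0.974, 0.003, 0.228], [-0.228, -0.0, 0.974], [0.003, -1.0, 0.0]]
force: [0.4, -0.0, 6.2]
opening: 0.006
```

>>> {"api": "arm_command", "payload": {"translation": [[0, -0.001, 0], [0, -0.002, 0], [0, -0.003, 0], [0, -0.005, 0], [0, -0.01, 0]], "rotation": [[0, 0, 0], [0, 0, 0], [0, 0, 0], [0, 0, 0], [0, 0, 0]], "grip": [1, 1, 1, 1, 1]}}

```text
time_s: 29.55
position: [0.4826, 0.1056, 0.1204]
tcp_rot: [[0.974, 0.001, 0.228], [-0.228, -0.0, 0.974], [0.001, -1.0, 0.0]]
force: [0.8, -0.7, 0.9]
opening: 0.008
```

```bash
python3 chk.py
```

```text
scene (np.float64(41.43000331832983), 57, array([0.6071426 , 0.14023756]))
side (np.float64(41.39311580107911), 25, array([0.60387523, 0.13989293]))
29.65 [0.79914639 0.25664147 3.17040076] [0.48252547 0.1055787  0.1204215 ]
```

>>> {"api": "arm_command", "payload": {"translation": [[0, -0.002, 0], [0, -0.004, 0], [0, -0.006, 0], [0, -0.008, 0], [0, -0.01, 0]], "rotation": [[0, 0, 0], [0, 0, 0], [0, 0, 0], [0, 0, 0], [0, 0, 0]], "grip": [1, 1, 1, 1, 1]}}

```text
time_s: 30.15
position: [0.4816, 0.1057, 0.1209]
tcp_rot: [[0.974, -0.002, 0.228], [-0.228, 0.0, 0.974], [-0.002, -1.0, -0.0]]
force: [-0.2, 0.8, 0.6]
opening: 0.006
```

>>> {"api": "arm_command", "payload": {"translation": [[0, -0.004, 0], [0, -0.008, 0], [0, -0.013, 0], [0, -0.02, 0], [0, -0.03, 0]], "rotation": [[0, 0, 0], [0, 0, 0], [0, 0, 0], [0, 0, 0], [0, 0, 0]], "grip": [1, 1, 1, 1, 1]}}

```text
time_s: 30.65
position: [0.4823, 0.1056, 0.1237]
tcp_rot: [[0.974, -0.0, 0.228], [-0.228, 0.0, 0.974], [-0.0, -1.0, -0.0]]
force: [0.1, 0.5, 1.1]
opening: 0.004
```

```bash
python3 chk.py
```

```text
scene (np.float64(41.896747753458435), 57, array([0.60671475, 0.14072429]))
side (np.float64(42.095345960904034), 24, array([0.60302886, 0.14042454]))
30.75 [ 0.13751341 -0.4790153   0.35148086] [0.4824029  0.10560709 0.12372537]
```

>>> {"api": "arm_command", "payload": {"translation": [[0, 0, 0], [0, 0, 0], [0, 0, 0], [0, 0, 0], [0, 0, 0]], "rotation": [[0, 0, 0], [0, 0, 0], [0, 0, 0], [0, 0, 0], [0, 0, 0]], "grip": [1, 1, 1, 1, 1]}}

```text
time_s: 31.25
position: [0.4823, 0.1056, 0.1236]
tcp_rot: [[0.974, -0.0, 0.228], [-0.228, -0.0, 0.974], [-0.0, -1.0, -0.0]]
force: [0.1, -1.1, -0.2]
opening: 0.005
```

```bash
python3 chk.py;python3 chk.py
```

```text
scene (np.float64(41.896747753458435), 57, array([0.60671475, 0.14072429]))
side (np.float64(42.095345960904034), 24, array([0.60302886, 0.14042454]))
31.35 [-0.35292132 -0.65353199  0.81432418] [0.48230987 0.10561022 0.12358417]
scene (np.float64(41.896747753458435), 57, array([0.60671475, 0.14072429]))
side (np.float64(42.25566040792922), 23, array([0.60249375, 0.14023401]))
31.45 [ 0.42643833 -0.41849969 -0.19704515] [0.48232856 0.105622   0.12359102]
```

The scene reading has not changed in 0.6 s, so the table is at rest within about 1° of the pointer. Retract and check once more.

>>> {"api": "arm_command", "payload": {"translation": [[0, -0.3, 0], [0, -0.8, 0], [0, -1, 0], [0, -1, 0], [0, -1, 0]], "rotation": [[0, 0, 0], [0, 0, 0], [0, 0, 0], [0, 0, 0], [0, 0, 0]], "grip": [1, 1, 1, 1, 1]}}

```text
time_s: 31.95
position: [0.482, 0.1056, 0.2034]
tcp_rot: [[0.974, -0.0, 0.228], [-0.228, 0.0, 0.974], [-0.0, -1.0, -0.0]]
force: [0.6, -0.8, -0.1]
opening: -0.0
```

>>> {"api": "arm_command", "payload": {"translation": [[-0.5, 0, 0], [-0.9, 0, 0], [-0.9, 0, 0], [-0.9, 0, 0], [-0.9, 0, 0]], "rotation": [[0, 0, 0], [0, 0, 0], [0, 0, 0], [0, 0, 0], [0, 0, 0]], "grip": [1, 1, 1, 1, 1]}}

```text
time_s: 32.45
position: [0.4132, 0.1219, 0.2031]
tcp_rot: [[0.974, 0.0, 0.228], [-0.228, -0.0, 0.974], [0.0, -1.0, 0.0]]
force: [-0.2, -0.4, 0.0]
opening: 0.008
```

```bash
python3 chk.py; python3 m2.py 1; python3 -c "
import cv2;cv2.imwrite('pics/fin.png',cv2.resize(cv2.imread('pics/last.png'),(800,600)))"
```

```text
scene (np.float64(41.896747753458435), 57, array([0.60671475, 0.14072429]))
side (np.float64(42.095345960904034), 24, array([0.60302886, 0.14042454]))
32.55 [-0.53622606 -1.36822216  0.01942759] [0.41339177 0.12180903 0.2032705 ]
32.55 (np.float64(41.9), 57, array([0.6067, 0.1407]))
[0.41326357 0.12179378 0.20333639]
```

View pics/fin.png

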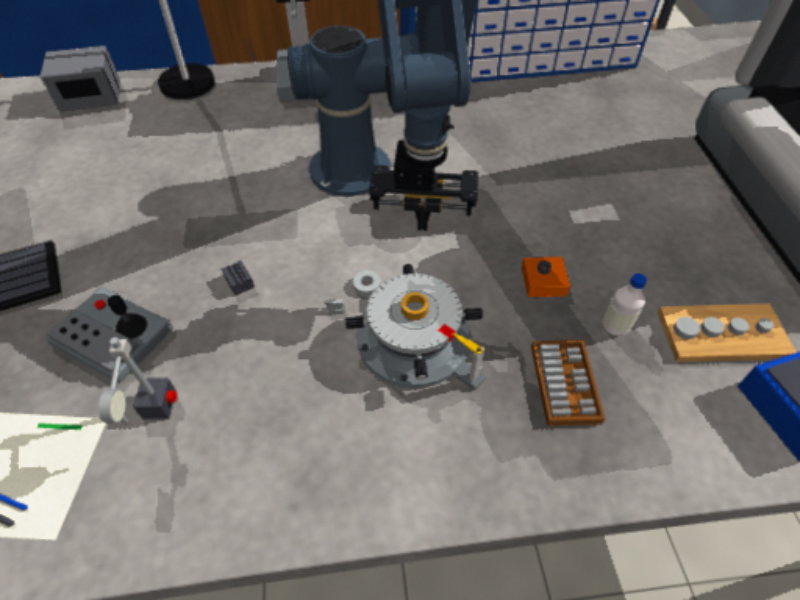

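The final picture shows the red mark (447,331) at the pointer tip (457,336), the brass ring centred at (414,305) and the other things where they were. The gripper is clear, so I hand in.

```bash
python3 -c "
from rig import bot; print(bot.hand_in(), bot.read_state()['time_s'])"
```

```text
the job is handed in; nothing more can be done
the job is handed in; nothing more can be done
```

The table runs freely and is stopped with its red mark at the pointer, but it took two braking touches plus a short drag each time to get there. I handed in at about 32.6 s.

- **Before the flick:** I pressed the shut fingertip on the still plate once, up to 26 N, to learn the contact height. The table did not move.
- **Flick:** I pushed one knob sideways. The table turned at about 97°/s, or 3.7 s per turn, and ran untouched for about 17 s.
- **First brake:** It stopped about 4.5° short of the pointer, so I carried it on with the finger still pressed. When I lifted off it crept at about 2.4°/s, so that stop did not hold.
- **Second brake:** I stopped it again more lightly (5–10 N), dragged it back to the pointer and unloaded slowly.

**Last checks:** Over the last two seconds the mark held steady, apart from one side-camera reading 0.2° higher. It reads 41.9° in the scene camera and 42.1° in the side camera. The pointer measured 40.4–42.4° depending on the method, so the mark is within about 1–2° of it. The brass ring is still central, the other things look unmoved, and the finger is clear with no force on it.

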